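# Run down the wing nut of the length stop

### The arm

A 7-joint arm with a two-finger parallel gripper is mounted at the origin on the work surface. World frame = base frame: x ahead of the robot, y to its left, z up, the work surface at z = 0. Lengths are in m, angles in rad, forces in N, time in s.
With the tool pointing down it reaches from about 0.425 to 0.975 m from the base axis. Payload 16.7 kg.
Tool frame: the origin (TCP) lies midway between the tips of the shut fingers; the grasp point (between the pads) lies 19 mm behind it; z points along the fingers, y is the line along which they close (so a half turn about z gives the same grasp; the last joint's range is limited). The gripper opens to 85 mm and grips with 20 to 120 N. Pads are 22 mm wide; open, the fingers measure 114 mm over their backs; the gripper's body (76 mm by 85 mm) begins 54 mm behind the grasp point. The pads swing forward as they close: fully open they stand 13 mm farther back than shut.
Start: joints at [-1.319, 0.426, 0.074, 1.606, -0.034, 1.111, -0.067], TCP at [0.263, 0.621, 0.231] pointing down, gripper open.
Joint ranges: [-2.85, 2.85], [-0.5, 2.14], [-1.23, 1.37], [0.21, 2.46], [-1.02, 4.16], [0.16, 2.05], [-2.73, 2.73]. Speed limits (rad/s): [1.89, 1.89, 2.39, 2.39, 3.01, 3.01, 3.01].

### API

Orientations are given as a rotation vector (axis times angle).
In Python, from rig import sensors, viewer, bot gives the robot as it stands.
- The arm moves only by the shell command python3 -m pendant 'ROWS' [OPENING]. ROWS is JSON, a list of rows, each an object with "offset": the shift along the world's x, y, z in mm, a list of three; "dr": the turn, a rotation vector about the world's x, y, z in rad, a list of three. A call has 1 to 12 rows; each row is the pose to reach, as a shift and turn from the pose commanded when the call began; what a row does not reach only later rows make up. A row lasts 1/10 s, in which the tool goes at most 50 mm and 8.59 degrees, less where a joint would pass 70% of its speed; a pose out of reach is approached as far as the arm can. A call with a gripper value outside its range is refused whole. OPENING is the opening, from 0 (shut) to 1 (fully open), set as the call begins (- or left out, the last holds). The fingers move at their own pace and stop on an object; the grip force is fixed at half the most. Time passes only in rows, so rows that repeat a pose let the fingers close. It gives the time, the measured TCP pose, the force, the opening and the grip force at its end, in the units of the state.
- sensors.read_state(): the state, without advancing time (a new reading comes with each control period).
- viewer.capture(name): name is "scene" or "top"; returns (picture, depth): 384x512x3 uint8, red, green, blue; 384x512 float32, m along the optical axis (not along the pixel's ray), 0 where there is no reading.
- viewer.camera_model(name): a dict with "fov_y" (degrees; the focal length in pixels is half the picture's height over the tangent of half this angle, whatever the lens; pixels are square), "cx", "cy" (the principal point, pixels), "R" (3x3) and "t" (3): a world point X has camera coordinates R X + t. Camera axes: x right, y down, z forward; pixel columns grow to the right and rows downward; lengths in m; the calibration is good to about 2 mm. A picture is of the moment at which its call begins. camera_model takes no time and is no camera call.
- bot.sign_off(): hands the job in; it is judged then, once.
The state is a dict: "clock": time; "qpos": joint angles; "qvel": joint speeds; "joint_efforts": joint torques, N m; "tcp_pos": TCP position; "eef_rot": TCP orientation; "ft_force": force on the tool from outside, world axes, zero at the start; "wrist_torque": the same for the moment, N m; "opening": opening from 0.0 (shut) to 1.0 (fully open); "grip_force": force on a finger pad.
Only numpy, scipy, OpenCV 4.12 (cv2) and the standard library are available. Lean on these libraries where they do the work, as an engineer would, in place of code of your own. Each camera call takes 0.05 s, during which the arm holds its last target. There are 200 camera calls.

### The job

The stop on the portioning board is still loose: tighten its wing nut clockwise (seen from above) until it is fully home, by pushing its wings round with repeated fingertip strokes, without pinching the nut. Be gentle: stop as soon as it comes up against its springy end and do not force it further. Leave the cup, the scrubbing brush and the bottle where they stand, and finish clear of everything.

Things in the scene. Friction and masses are not known exactly. Their poses are not given: they have to be found in the camera images.
- board: White plastic portioning board, 225 x 340 x 20 mm, fixed to the steel table. Origin on the table straight below the wing-nut axis; z up, x points from the nut to the upright steel back fence. Board spans x -170 to +55 mm, y -170 to +170 mm.
- fence_top (a point): Middle of the top edge of the fixed steel back fence, 68 mm above the table: a plate 5 mm thick along the board's y, its near face 43 mm from the nut axis. A fingertip hardly fits between nut and fence: work on the open side (board x below +20 mm).
- stop_face (a point): Middle of the top edge of the fixed upright dark steel stop plate, 76 mm above the table: 85 mm long along the board's x, 5 mm thick, 120 mm from the nut axis on the side away from the fence. It stands on a stop bar 44 mm wide that runs along x under the nut, its top 34 mm above the table.
- nut_axis (a point): Fixed point on the vertical axis of the bright aluminium wing nut, 85 mm above the table.
- wing_tip (a point): Outer end of one of the nut's two alike, opposite wings, 40 mm from the axis; turns with the nut. Wings: upright plates 7 mm thick, 49 to 89 mm above the table at radius 18 to 40 mm (nearer the axis only to 65 mm). Hub radius 13 mm, top at 66 mm; stud top 78 mm. These heights are for the nut 2 turns off; all but the stud sink 4 mm by home.
- wing_nut (a joint): Turn of the nut, rad, growing clockwise from above (tightening): 0 = two turns off, 12.57 = home, a definite end. Starts 1.2 to 1.75 turns short, stays where left, turns with 2 to 3 N at a wing. At home the wings lie along the board's y. Past the end the stud's rubber mount winds on 0.1 rad per 8 N at 30 mm radius and springs back (not counted here). Over 40 N on the nut is forcing it.
- cup: Open steel cup, 68 mm across, 70 mm tall, loose on the board some 0.14 m from the nut; origin under its centre.
- scrub: Blue-backed scrubbing brush, 100 x 45 x 40 mm, loose on the board some 0.14 m from the nut; origin under its centre.
- sanitiser: White closed bottle with blue cap, 64 mm across, 170 mm tall, standing loose on the table beside the board, about 0.26 m from the nut; origin under its centre.
Things that resemble listed ones, but are neither listed nor needed, are in the scene too. Several things have the shape of the scrub; the one meant has the colours described above.

How it is judged:
On the way, in this order (a step that is already met when the one before it is completed fails the run):
1. the wing nut comes to within one turn of home (value of joint wing_nut above 6.29 rad), for 0.1 s.
2. the wing nut is fully home (value of joint wing_nut above 12.2 rad), for 0.2 s.
At the end, for the whole second after the job is handed in: The wing nut is within 0.37 rad (21 degrees) of its fully home end and at rest; cup, brush and bottle stand upright within 20 mm of where they began (value of joint wing_nut above 12.2 rad and velocity of joint wing_nut between -0.1 and 0.1 rad/s and distance of each of cup, scrub, sanitiser from where it was at the start of the episode below 0.02 m and angle between each of cup, scrub, sanitiser's own z axis and vertical below 0.2 rad); the robot touches nothing.
It fails at once if the wing nut is pinched or forced (more than 40 N on it) (contact force between the fingers and wing_nut above 40 N).
It fails at once if the cup is pushed, lifted or tipped (distance of cup from where it was at the start of the episode above 0.03 m or angle between cup's own z axis and vertical above 0.4 rad).
It fails at once if the brush is pushed, lifted or tipped (distance of scrub from where it was at the start of the episode above 0.03 m or angle between scrub's own z axis and vertical above 0.4 rad).
It fails at once if the bottle is pushed, lifted or tipped (distance of sanitiser from where it was at the start of the episode above 0.03 m or angle between sanitiser's own z axis and vertical above 0.4 rad).
It also fails if it takes over 67 s, if anything falls off the work surface, if the arm or the gripper's body presses on something with over 40 N, if the wrist force passes 120 N, or if a joint passes its speed limit or range.

## Working session

There is one attempt and no reset: what is moved stays moved. The work goes in short steps, Python scripts to look and compute and a shell command to move; the robot and the scene stay as the last step left them, time stands still between calls to the robot, and variables do not carry over. Pictures are saved under pics/ and viewed, at most 12 in all, crops included, and the job is handed in when it is done.

```bash
mkdir -p pics; python3 - <<'E'
from rig import sensors, viewer
import cv2,numpy as np
s=sensors.read_state();print(s['clock'],s['tcp_pos'],s['eef_rot'],s['opening'])
for n in ['scene','top']:
    p,d=viewer.capture(n);cv2.imwrite(f'pics/{n}0.png',cv2.cvtColor(p,cv2.COLOR_RGB2BGR));np.save(f'pics/{n}0.npy',d)
    m=viewer.camera_model(n);print(n,m)
E
```

```text
0.0 [0.26323112 0.62111467 0.23062006] [-6.25364894e-01 -3.07858789e+00  1.95490130e-03] 1.001833094637818
scene {'fov_y': 51.393359848512986, 'cx': 251.8531087580971, 'cy': 196.64715042229454, 'R': array([[-0.31323293,  0.94957836, -0.01364054],
       [ 0.60622218,  0.18887421, -0.77254204],
       [-0.73101285, -0.2502548 , -0.63481709]]), 't': array([ 0.16856418, -0.27245638,  1.551888  ])}
top {'fov_y': 43.64552642846117, 'cx': 254.48878959018194, 'cy': 186.68706861956196, 'R': array([[ 4.63587591e-04, -9.99914516e-01, -1.30670014e-02],
       [-9.91239737e-01,  1.26632560e-03, -1.32068845e-01],
       [ 1.32074102e-01,  1.30137566e-02, -9.91154415e-01]]), 't': array([0.04277941, 0.55159184, 1.50568472])}
```

View pics/scene0.png

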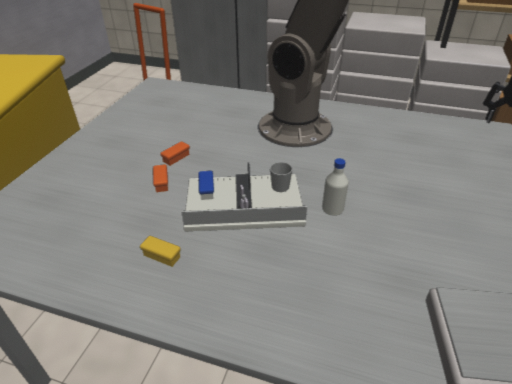

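View pics/top0.png

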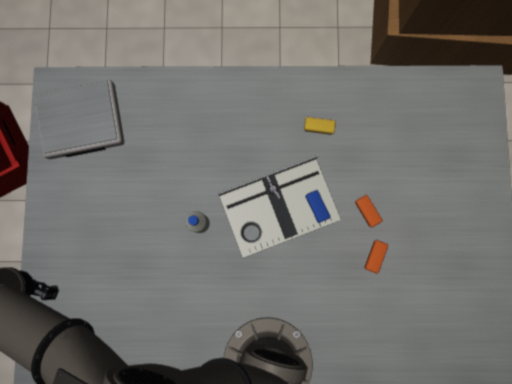

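The top view shows the board centred near (280,207) and the nut near (273,187), with the fence on the far side, the cup at (250,232), the blue brush at (318,206) and the bottle at (198,221). The arm is clear of the board. I'll crop in on the nut.

```bash
python3 - <<'E'
import cv2,numpy as np
a=cv2.imread('pics/top0.png')[150:265,180:350];b=cv2.imread('pics/scene0.png')[155:235,175:315]
a=cv2.resize(a,(680,460),interpolation=cv2.INTER_CUBIC); cv2.imwrite('pics/c1.png',a)
b=cv2.resize(b,(700,400),interpolation=cv2.INTER_CUBIC); cv2.imwrite('pics/c2.png',b)
E
cat > h.py <<'E'
import numpy as np,cv2
from rig import viewer,sensors
def ray(n,u,v):
    m=viewer.camera_model(n);f=192/np.tan(np.radians(m['fov_y']/2));R,t=np.array(m['R']),np.array(m['t'])
    return -R.T@t, R.T@np.array([(u-m['cx'])/f,(v-m['cy'])/f,1])
def onz(n,u,v,z):
    o,d=ray(n,u,v);return o+d*(z-o[2])/d[2]
def pix(n,X):
    m=viewer.camera_model(n);f=192/np.tan(np.radians(m['fov_y']/2));c=np.array(m['R'])@X+m['t']
    return f*c[0]/c[2]+m['cx'],f*c[1]/c[2]+m['cy']
E
```

```text
(no output)
```

View pics/c1.png

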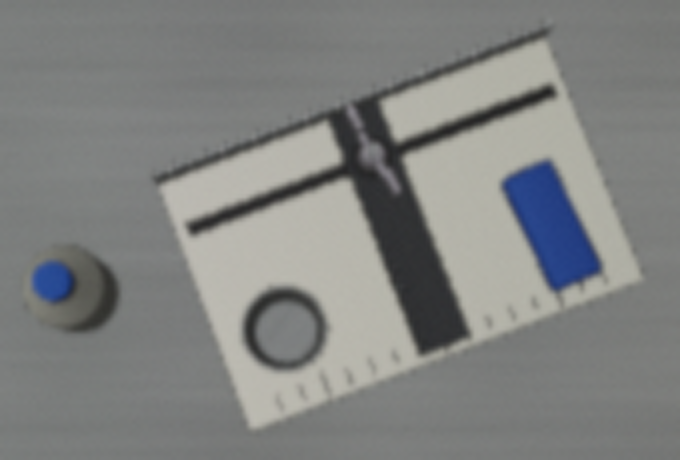

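View pics/c2.png

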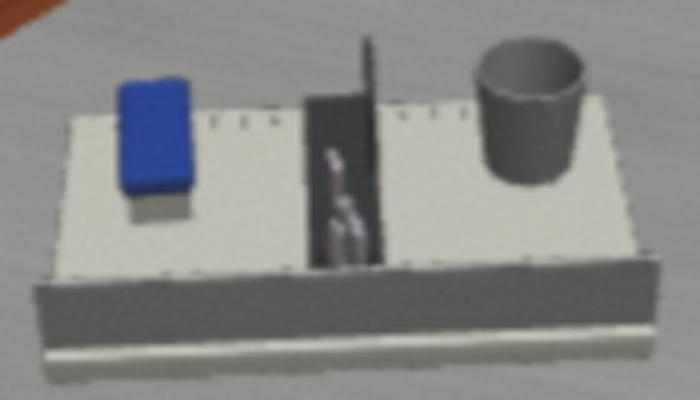

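The crops show the wings lying roughly along board x, with tips at top-crop (350,107) and (398,192) and the axis at about (372,154). The fence's top edge runs from (155,180) to (550,30).

```bash
python3 - <<'E'
from h import *
c=lambda x,y,z:onz('top',180+x/4,150+y/4,z)*1000
np.set_printoptions(precision=1,suppress=True)
f1,f2=c(155,180,68),c(550,30,68);b1,b2=c(250,430,20),c(640,278,20)
print('fence',f1,f2,np.linalg.norm(f2-f1),'front',b1,b2,np.linalg.norm(b2-b1))
yv=(f1-f2)/np.linalg.norm(f1-f2); yv2=(b1-b2)/np.linalg.norm(b1-b2);print(yv,yv2)
y=(yv+yv2);y[2]=0;y/=np.linalg.norm(y);x=np.array([y[1],-y[0],0]);print('x',x,'yaw deg',np.degrees(np.arctan2(x[1],x[0])))
fm=(f1+f2)/2;bm=(b1+b2)/2
print('nut from fence',fm-x*45.5,'from front edge',bm+x*170)
hub=c(372,154,80);print('hub',hub,'depth near')
t1,t2=c(350,107,87),c(398,192,87);print('tips',t1,t2,np.linalg.norm(t1-t2),(t1+t2)/2)
w=(t1-t2);print('wing angle in board deg',np.degrees(np.arctan2(w@y,w@x)))
for n,p,z in(('cup',(285,327),70),('scrub',(551,225),40),('bot',(52,281),170)):
  q=c(*p,z);print(n,q,'board',(q-(fm-x*45.5))@x,(q-(fm-x*45.5))@y)
d=np.load('pics/top0.npy');print('depth nut region',d[184:194,268:280].min())
E
```

```text
fence [-7340.3 -5839.  68000. ] [-12635.9   8014.   68000. ] 14830.688219174841 front [  609.3  -674.5 20000. ] [ -834.9  3060.6 20000. ] 4004.644578366983
[ 0.4 -0.9  0. ] [ 0.4 -0.9  0. ]
x [-0.9 -0.4  0. ] yaw deg -158.9701481208449
nut from fence [-9945.6  1103.8 68000. ] from front edge [ -271.4  1132.  20000. ]
hub [-9798.3  2045.1 80000. ] depth near
tips [-12840.    1244.8  87000. ] [-8986.9  3381.2 87000. ] 4405.775486953954 [-10913.4   2313.   87000. ]
wing angle in board deg 7.97691621970624
cup [-2305.8 -1333.7 70000. ] board -6256.238345416458 5016.7921514291065
scrub [-3182.4  4598.7 40000. ] board -7566.92283319434 -835.0890928899207
bot [-10214.6 -23813.  170000. ] board 9192.5441343229 23160.700820772538
depth nut region 1.4877267
```

```bash
python3 - <<'E'
from h import *
c=lambda x,y,z:onz('top',180+x/4,150+y/4,z/1000)*1000
np.set_printoptions(precision=1,suppress=True)
f1,f2=c(155,180,68),c(550,30,68);b1,b2=c(250,430,20),c(640,278,20)
print('fence',f1,f2,np.linalg.norm(f2-f1),'front',b1,b2,np.linalg.norm(b2-b1))
y=(f1-f2)/np.linalg.norm(f1-f2)+(b1-b2)/np.linalg.norm(b1-b2);y[2]=0;y/=np.linalg.norm(y);x=np.array([y[1],-y[0],0])
fm=(f1+f2)/2;bm=(b1+b2)/2
print(x@(fm-bm));
if x@(fm-bm)<0:x=-x;y=-y
y=np.array([-x[1],x[0],0])
print('x',x,'yaw deg',np.degrees(np.arctan2(x[1],x[0])))
N=fm-x*45.5
print('nut from fence',N,'from front edge',bm+x*170)
hub=c(372,154,80);print('hub',hub)
t1,t2=c(350,107,87),c(398,192,87);print('tips',t1,t2,np.linalg.norm(t1-t2),(t1+t2)/2)
w=(t1-t2);print('wing angle in board deg',np.degrees(np.arctan2(w@y,w@x)))
for n,p,z in(('cup',(285,327),70),('scrub',(551,225),40),('bot',(52,281),170)):
  q=c(*p,z);print(n,q,'board',(q-N)@x,(q-N)@y)
# scene check
m=lambda x,y,z:onz('scene',175+x/5,155+y/5,z/1000)*1000
print('scene stud',m(345,205,76), 'fence',m(40,285,68),m(655,262,68))
E
```

```text
fence [521.2 154.6  68. ] [ 640.6 -157.7   68. ] 334.3608814721023 front [326.   80.9  20. ] [ 447.1 -232.3   20. ] 335.8031842617127
208.05873213162153
x [0.9 0.4 0. ] yaw deg 21.0298518791551
nut from fence [538.4 -17.9  68. ] from front edge [545.2 -14.7  20. ]
hub [540.1 -15.8  80. ]
tips [576.1   1.3  87. ] [509.5 -35.7  87. ] 76.25916154115441 [542.8 -17.2  87. ]
wing angle in board deg 7.976916219706226
cup [405.9  52.1  70. ] board -98.61326082707555 112.88879344002713
scrub [ 488.  -159.2   40. ] board -97.77101423332348 -113.82553757779576
bot [435.4 220.  170. ] board -10.810036764557196 258.98698762301996
scene stud [549.  -18.3  76. ] fence [ 652.6 -155.8   68. ] [535.9 154.4  68. ]
```

The nut axis is at about (542,-17) mm and board yaw is about 21°. The wings sit at about 8° in the board frame, so the nut should be about 458° short of home, which is within the 432–630° range. I'll travel round the bottle with the fingers shut.

```bash
python3 -m pendant '[{"offset":[337,-321,20],"dr":[0,0,-0.8]},{"offset":[337,-321,20],"dr":[0,0,-0.8]},{"offset":[337,-321,20],"dr":[0,0,-0.8]},{"offset":[337,-321,20],"dr":[0,0,-0.8]},{"offset":[337,-321,20],"dr":[0,0,-0.8]},{"offset":[337,-321,20],"dr":[0,0,-0.8]},{"offset":[337,-321,20],"dr":[0,0,-0.8]},{"offset":[337,-321,20],"dr":[0,0,-0.8]},{"offset":[337,-321,20],"dr":[0,0,-0.8]},{"offset":[337,-321,20],"dr":[0,0,-0.8]},{"offset":[337,-321,20],"dr":[0,0,-0.8]}]' 0
```

```text
clock: 1.2
tcp_pos: [0.6023, 0.2973, 0.251]
eef_rot: [1.781, 2.587, -0.001]
ft_force: [-0.1, 1.1, -0.2]
opening: 0.001
grip_force: 0.0
```

```bash
python3 -m pendant '[{"offset":[-68,-352,-100]},{"offset":[-68,-352,-100]},{"offset":[-68,-352,-100]},{"offset":[-68,-352,-100]},{"offset":[-68,-352,-100]},{"offset":[-68,-352,-100]},{"offset":[-68,-352,-100]},{"offset":[-68,-352,-100]},{"offset":[-68,-352,-100]},{"offset":[-68,-352,-100]}]'; python3 - <<'E'
from h import *
s=sensors.read_state();print(s['tcp_pos'],s['qpos'])
a,_=viewer.capture('top');b,_=viewer.capture('scene')
a=cv2.resize(a[150:230,220:330],None,fx=5,fy=5,interpolation=2);b=cv2.resize(b[120:230,180:310],None,fx=3.63,fy=3.63,interpolation=2)
h=400;im=np.hstack([cv2.resize(a[:, :400],(400,400)),b[:h,:400][:400]]);cv2.imwrite('pics/d1.png',im[:,:,::-1])
print(im.shape)
for z in(.066,.089):
  print(pix('top',np.array([.542,-.017,z])))
E
```

```text
[0.60227273 0.29726669 0.25102998] [-0.82761638  0.42242632  0.37408328  1.60697727 -0.16390669  1.143817
 -0.05011088]validation failed for argument at $[0]...
Traceback (most recent call last):
ValueError: all the input array dimensions except for the concatenation axis must match exactly, but along dimension 0, the array at index 0 has size 400 and the array at index 1 has size 399
```

```bash
python3 -m pendant '[{"offset":[-68,-352,-100],"dr":[0,0,0]},{"offset":[-68,-352,-100],"dr":[0,0,0]},{"offset":[-68,-352,-100],"dr":[0,0,0]},{"offset":[-68,-352,-100],"dr":[0,0,0]},{"offset":[-68,-352,-100],"dr":[0,0,0]},{"offset":[-68,-352,-100],"dr":[0,0,0]},{"offset":[-68,-352,-100],"dr":[0,0,0]},{"offset":[-68,-352,-100],"dr":[0,0,0]},{"offset":[-68,-352,-100],"dr":[0,0,0]},{"offset":[-68,-352,-100],"dr":[0,0,0]}]'; cat >> h.py <<'E'
def snap(name):
    b,_=viewer.capture('scene');b=cv2.resize(b[120:230,180:310],(650,550),interpolation=2)
    cv2.imwrite(f'pics/{name}.png',b[:,:,::-1])
E
python3 -c "
from h import *
snap('d1');s=sensors.read_state();print(s['tcp_pos'],s['qpos'])"
```

```text
clock: 2.3
tcp_pos: [0.5323, -0.05, 0.1513]
eef_rot: [-1.773, -2.593, -0.001]
ft_force: [0.8, 0.2, -0.5]
opening: -0.001
grip_force: 0.0
[ 0.53258839 -0.04953099  0.15139737] [-0.41208173  0.31202932  0.46254751  2.01878376 -0.18425902  0.85022497
  0.5256676 ]
```

View pics/d1.png

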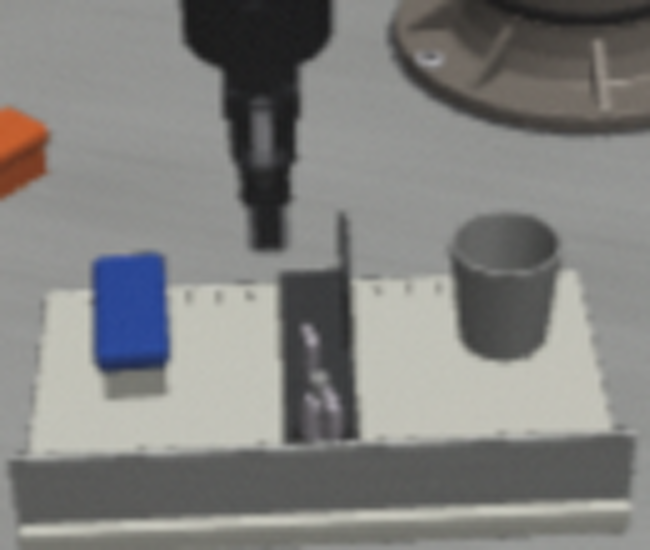

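The shut fingertip is at about (267,248), roughly above and beside the near wing at (308,340). I'll lower it behind the wing.

```bash
python3 -m pendant '[{"offset":[0,0,-40],"dr":[0,0,0]},{"offset":[0,0,-70],"dr":[0,0,0]},{"offset":[0,0,-89],"dr":[0,0,0]},{"offset":[0,0,-89],"dr":[0,0,0]}]'
python3 - <<'E'
import numpy as np
# arc table: finger angle(board deg) -> world offset from axis, mm
for R in (36,):
  for a in range(280,80,-10):
    w=np.radians(a+21); print(a,np.round([542+R*np.cos(w),-17+R*np.sin(w)],0))
E
```

```text
clock: 2.75
tcp_pos: [0.5313, -0.0495, 0.0603]
eef_rot: [-1.769, -2.592, 0.003]
ft_force: [-0.0, -0.2, 0.6]
opening: 0.001
grip_force: 0.0
280 [561. -48.]
270 [555. -51.]
260 [549. -52.]
250 [543. -53.]
240 [536. -53.]
230 [530. -51.]
220 [525. -48.]
210 [519. -45.]
200 [515. -41.]
190 [511. -36.]
180 [508. -30.]
170 [507. -24.]
160 [506. -18.]
150 [506. -11.]
140 [508.  -5.]
130 [511.   0.]
120 [514.   6.]
110 [518.  10.]
100 [523.  14.]
90 [529.  17.]
```

```bash
python3 -m pendant '[{"offset":[-7,4,0],"dr":[0,0,0]},{"offset":[-13,7,0],"dr":[0,0,0]},{"offset":[-17,11,0],"dr":[0,0,0]},{"offset":[-21,16,0],"dr":[0,0,0]},{"offset":[-24,22,0],"dr":[0,0,0]},{"offset":[-25,28,0],"dr":[0,0,0]},{"offset":[-26,34,0],"dr":[0,0,0]},{"offset":[-26,34,0],"dr":[0,0,0]}]'; python3 -c "
from h import *
snap('d2');s=sensors.read_state();print(s['tcp_pos'],s['ft_force'])"
```

```text
clock: 3.55
tcp_pos: [0.5061, -0.0165, 0.0622]
eef_rot: [-1.773, -2.593, 0.0]
ft_force: [0.0, -1.7, 0.4]
opening: -0.002
grip_force: 0.8
[ 0.50616857 -0.01694923  0.06222186] [-0.71495289 -1.9223478   1.63488177]
```

View pics/d2.png

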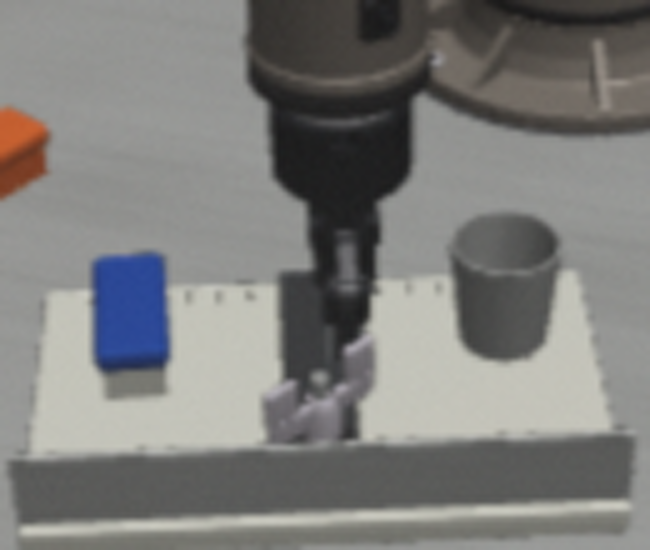

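The wing at about (358,362) has turned clockwise ahead of the finger, and the force is about 2 N. I'll continue the stroke, then lift and come back over.

```bash
python3 -m pendant '[{"offset":[0,7,0],"dr":[0,0,0]},{"offset":[2,13,0],"dr":[0,0,0]},{"offset":[5,18,0],"dr":[0,0,0]},{"offset":[8,24,0],"dr":[0,0,0]},{"offset":[12,28,0],"dr":[0,0,0]},{"offset":[17,32,0],"dr":[0,0,0]},{"offset":[23,35,0],"dr":[0,0,0]},{"offset":[23,35,0],"dr":[0,0,0]},{"offset":[16,33,0],"dr":[0,0,0]},{"offset":[15,33,48],"dr":[0,0,0]},{"offset":[33,0,50],"dr":[0,0,0]},{"offset":[52,-32,50],"dr":[0,0,0]}]'; python3 -m pendant '[{"offset":[0,0,0],"dr":[0,0,0]}]'; python3 -c "
from h import *
snap('d3');s=sensors.read_state();print(s['tcp_pos'],s['ft_force'])"
```

```text
clock: 4.8
tcp_pos: [0.5591, -0.0492, 0.1141]
eef_rot: [1.77, 2.593, 0.004]
ft_force: [0.2, 0.1, 0.0]
opening: -0.0
grip_force: 0.0
clock: 4.9
tcp_pos: [0.5598, -0.054, 0.1132]
eef_rot: [1.779, 2.585, 0.001]
ft_force: [0.7, -0.7, -1.3]
opening: -0.002
grip_force: 0.0
[ 0.55860007 -0.05191863  0.11256877] [-0.5258364   0.75640396  0.19515364]
```

View pics/d3.png

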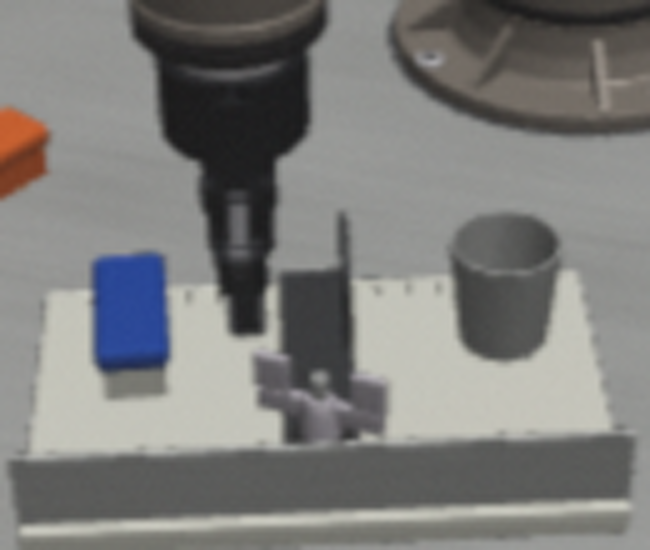

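The wings now lie with their top outer corners at crop (255,352) and (388,378). I'll compute the angle before descending.

```bash
cat >> h.py <<'E'
def wing(p,q,z):
    P=[onz('scene',180+a/5,120+b/5,z)*1000 for a,b in(p,q)];w=P[0]-P[1]
    print((P[0]+P[1])/2,np.linalg.norm(w),(np.degrees(np.arctan2(w[1],w[0]))-21)%360)
E
python3 -c "
from h import *
wing((255,352),(388,378),.087)"
```

```text
[549.04353509 -17.41395381  87.        ] 77.51353343418684 249.1624325201274
```

```bash
python3 -m pendant '[{"offset":[9,4,0],"dr":[0,0,0]},{"offset":[9,4,0],"dr":[0,0,0]},{"offset":[9,4,-30],"dr":[0,0,0]},{"offset":[9,4,-51],"dr":[0,0,0]},{"offset":[9,4,-51],"dr":[0,0,0]}]'; python3 -m pendant '[{"offset":[-11,-5,0],"dr":[0,0,0]},{"offset":[-20,-7,0],"dr":[0,0,0]},{"offset":[-30,-7,0],"dr":[0,0,0]},{"offset":[-39,-4,0],"dr":[0,0,0]},{"offset":[-47,1,0],"dr":[0,0,0]},{"offset":[-53,7,0],"dr":[0,0,0]},{"offset":[-58,16,0],"dr":[0,0,0]},{"offset":[-60,25,0],"dr":[0,0,0]},{"offset":[-60,35,0],"dr":[0,0,0]},{"offset":[-57,44,0],"dr":[0,0,0]}]'
```

```text
clock: 5.45
tcp_pos: [0.5655, -0.0445, 0.059]
eef_rot: [-1.771, -2.591, 0.004]
ft_force: [-1.1, 0.8, 0.3]
opening: -0.001
grip_force: 0.0
clock: 6.45
tcp_pos: [0.51, -0.0004, 0.0611]
eef_rot: [-1.774, -2.592, 0.001]
ft_force: [-1.0, -2.5, 1.2]
opening: -0.001
grip_force: 1.0
```

```bash
python3 -m pendant '[{"offset":[5,8,0],"dr":[0,0,0]},{"offset":[12,14,0],"dr":[0,0,0]},{"offset":[20,19,0],"dr":[0,0,0]},{"offset":[25,21,0],"dr":[0,0,0]},{"offset":[25,21,0],"dr":[0,0,0]}]'; python3 -m pendant '[{"offset":[-10,-3,0],"dr":[0,0,0]},{"offset":[-11,-3,49],"dr":[0,0,0]},{"offset":[8,-38,50],"dr":[0,0,0]},{"offset":[32,-65,50],"dr":[0,0,0]},{"offset":[32,-65,50],"dr":[0,0,0]}]'; python3 -c "
from h import *
snap('d4');s=sensors.read_state();print(s['tcp_pos'],s['ft_force'])"
```

```text
clock: 6.95
tcp_pos: [0.5362, 0.0198, 0.0612]
eef_rot: [1.774, 2.592, 0.0]
ft_force: [-0.5, 0.8, 0.2]
opening: 0.007
grip_force: 0.6
clock: 7.45
tcp_pos: [0.569, -0.0497, 0.1122]
eef_rot: [1.778, 2.586, 0.001]
ft_force: [-0.1, 0.1, 0.1]
opening: 0.001
grip_force: 0.0
[ 0.56751826 -0.04789829  0.11155438] [ 0.08610222 -0.04280384 -0.39299522]
```

View pics/d4.png

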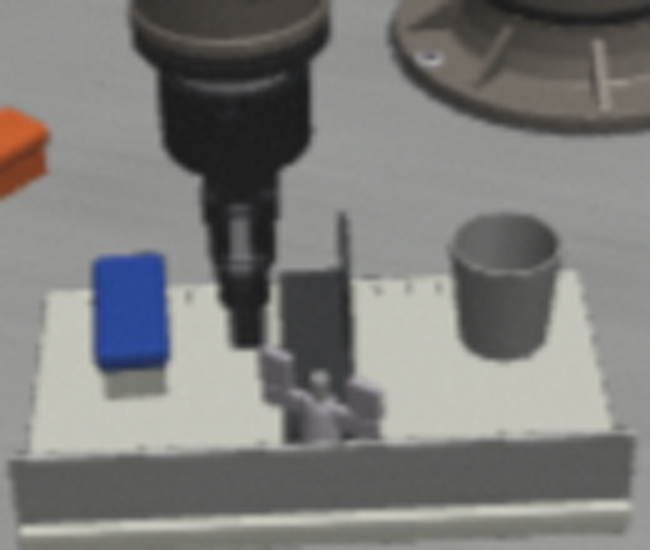

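The wings are at about 240°, with the near-left tip at (262,347), so about 150° remains. The third stroke will be fast first, then careful near wing 90°.

```bash
python3 -m pendant '[{"offset":[0,0,-30],"dr":[0,0,0]},{"offset":[0,0,-51],"dr":[0,0,0]},{"offset":[0,0,-51],"dr":[0,0,0]}]'; python3 -m pendant '[{"offset":[-11,-5,0],"dr":[0,0,0]},{"offset":[-20,-7,0],"dr":[0,0,0]},{"offset":[-30,-7,0],"dr":[0,0,0]},{"offset":[-39,-4,0],"dr":[0,0,0]},{"offset":[-47,1,0],"dr":[0,0,0]},{"offset":[-53,7,0],"dr":[0,0,0]},{"offset":[-58,16,0],"dr":[0,0,0]},{"offset":[-60,25,0],"dr":[0,0,0]},{"offset":[-60,35,0],"dr":[0,0,0]},{"offset":[-60,35,0],"dr":[0,0,0]}]'; python3 -m pendant '[{"offset":[1,3,0],"dr":[0,0,0]},{"offset":[2,6,0],"dr":[0,0,0]},{"offset":[3,9,0],"dr":[0,0,0]},{"offset":[3,9,0],"dr":[0,0,0]}]'
```

```text
clock: 7.8
tcp_pos: [0.5647, -0.0451, 0.058]
eef_rot: [-1.773, -2.589, 0.004]
ft_force: [-1.2, 0.7, 0.0]
opening: -0.003
grip_force: 0.0
clock: 8.8
tcp_pos: [0.5073, -0.0086, 0.0601]
eef_rot: [-1.772, -2.593, 0.0]
ft_force: [-1.6, -1.0, 1.2]
opening: -0.005
grip_force: 0.6
clock: 9.2
tcp_pos: [0.5106, -0.0013, 0.0602]
eef_rot: [-1.775, -2.592, 0.0]
ft_force: [-0.4, -2.4, 0.4]
opening: -0.0
grip_force: 0.7
```

Commanded position is now (510,-2). I'll continue in about 3 mm steps.

```bash
python3 -m pendant '[{"offset":[1,3,0],"dr":[0,0,0]},{"offset":[2,5,0],"dr":[0,0,0]},{"offset":[2,5,0],"dr":[0,0,0]}]';python3 -m pendant '[{"offset":[2,2,0],"dr":[0,0,0]},{"offset":[2,2,0],"dr":[0,0,0]}]';python3 -c "
from h import *
snap('d5')"
```

```text
clock: 9.5
tcp_pos: [0.5124, 0.0038, 0.0603]
eef_rot: [-1.774, -2.592, -0.0]
ft_force: [-1.7, -1.6, 0.9]
opening: -0.001
grip_force: 0.7
clock: 9.7
tcp_pos: [0.5146, 0.0057, 0.0603]
eef_rot: [-1.775, -2.592, -0.0]
ft_force: [-0.5, -1.2, -0.1]
opening: -0.0
grip_force: 0.7
```

View pics/d5.png

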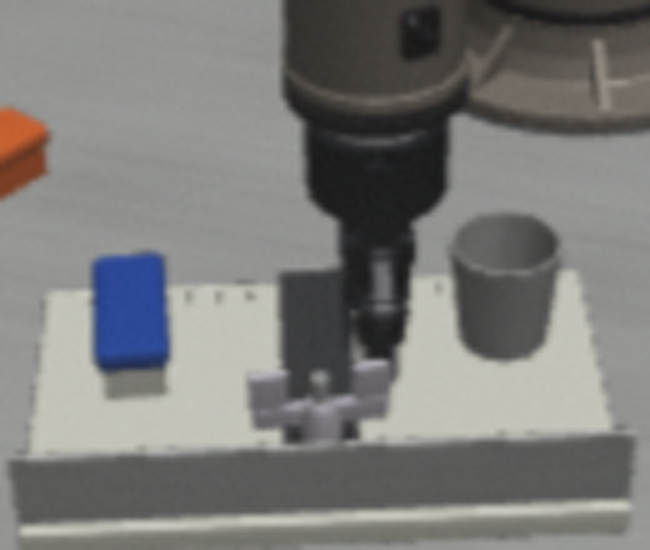

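The wings are now nearly along board y, with tips at (248,375) and (388,362). Next come 2 mm steps, watching the force.

```bash
python3 -c "
from h import *
wing((248,375),(388,362),.083)"; python3 -m pendant '[{"offset":[1,1,0],"dr":[0,0,0]},{"offset":[1,2,0],"dr":[0,0,0]},{"offset":[1,2,0],"dr":[0,0,0]}]';python3 -m pendant '[{"offset":[2,1,0],"dr":[0,0,0]},{"offset":[2,1,0],"dr":[0,0,0]}]';python3 -m pendant '[{"offset":[2,1,0],"dr":[0,0,0]},{"offset":[2,1,0],"dr":[0,0,0]}]'
```

```text
[547.82133803 -19.5226456   83.        ] 77.96559514347308 274.7193777592827
clock: 10.05
tcp_pos: [0.5154, 0.0076, 0.0603]
eef_rot: [-1.775, -2.592, 0.0]
ft_force: [-0.8, -1.1, 0.6]
opening: 0.004
grip_force: 0.8
clock: 10.25
tcp_pos: [0.5176, 0.0086, 0.0603]
eef_rot: [-1.775, -2.592, -0.0]
ft_force: [-1.8, -1.8, 0.6]
opening: 0.003
grip_force: 0.9
clock: 10.45
tcp_pos: [0.5194, 0.0095, 0.0602]
eef_rot: [-1.775, -2.592, 0.0]
ft_force: [-2.0, -1.4, 0.3]
opening: -0.001
grip_force: 1.6
```

```bash
python3 -m pendant '[{"offset":[2,1,0],"dr":[0,0,0]},{"offset":[2,1,0],"dr":[0,0,0]}]';python3 -m pendant '[{"offset":[2,1,0],"dr":[0,0,0]},{"offset":[2,1,0],"dr":[0,0,0]}]'; python3 -c "
from h import *
snap('d6');print(sensors.read_state()['ft_force'])"
```

```text
clock: 10.65
tcp_pos: [0.521, 0.0103, 0.0602]
eef_rot: [-1.775, -2.591, 0.001]
ft_force: [-4.8, -3.5, 1.5]
opening: -0.001
grip_force: 2.9
clock: 10.85
tcp_pos: [0.5225, 0.0111, 0.06]
eef_rot: [-1.775, -2.591, 0.002]
ft_force: [-7.9, -4.1, 2.1]
opening: -0.0
grip_force: 4.1
[-7.75833029 -2.86570203  2.61146845]
```

View pics/d6.png

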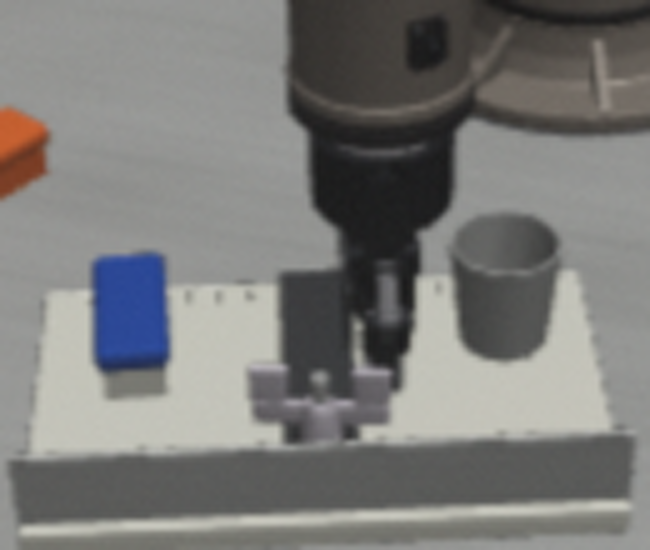

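The wings lie along board y, with tips at (248,370) and (390,372). The force climbed from 2.5 to 9 N over 4 mm, so the nut has reached its springy end. I'll back off and lift clear.

```bash
python3 -m pendant '[{"offset":[-5,-2,0],"dr":[0,0,0]},{"offset":[-13,-5,0],"dr":[0,0,0]},{"offset":[-13,-5,40],"dr":[0,0,0]},{"offset":[-13,-5,90],"dr":[0,0,0]},{"offset":[-23,-5,140],"dr":[0,0,0]},{"offset":[-33,-5,170],"dr":[0,0,0]},{"offset":[-33,-5,170],"dr":[0,0,0]},{"offset":[-33,-5,170],"dr":[0,0,0]},{"offset":[-33,-5,170],"dr":[0,0,0]}]'; python3 -c "
from h import *
snap('d7')"
```

```text
clock: 11.8
tcp_pos: [0.49, 0.0066, 0.2295]
eef_rot: [-1.774, -2.592, 0.001]
ft_force: [-0.0, 0.4, -0.7]
opening: -0.002
grip_force: 0.0
```

View pics/d7.png

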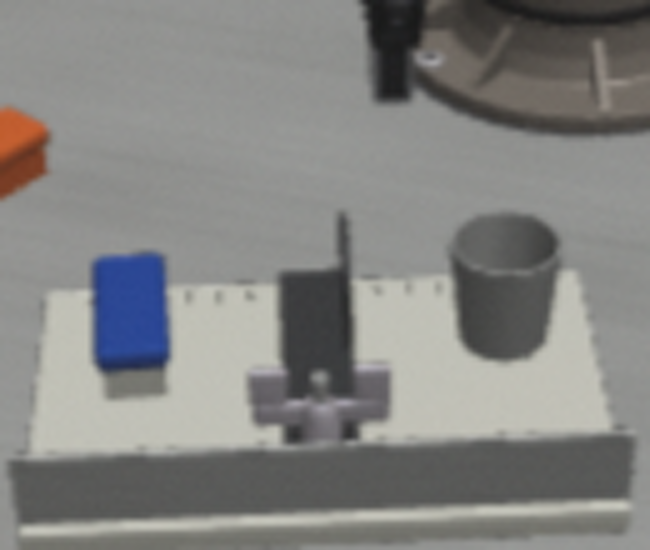

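The wings still lie along y, with tips at (248,372) and (390,368). The cup and brush are unmoved and the arm is clear.

```bash
python3 -c "
from rig import bot
print(bot.sign_off())"
```

```text
the job is handed in; nothing more can be done
None
```

The wing nut is fully home after three fingertip strokes, stopped at about 9 N against its springy end; the cup and brush look unmoved, the bottle (kept well clear of) was not re-imaged, the arm is clear, and the job is handed in at about 12 s.

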